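# Park the ink roller in its V-block

### The arm

A 6-joint arm with a two-finger parallel gripper is mounted at the origin on the work surface. World frame = base frame: x ahead of the robot, y to its left, z up, the work surface at z = 0. Lengths are in mm, angles in rad, forces in N, time in s.
With the tool pointing down it reaches from about 275 to 850 mm from the base axis. Payload 5.2 kg.
Tool frame: the origin (TCP) lies midway between the tips of the shut fingers; the grasp point (between the pads) lies behind it (arm.pinch_z is the z of the grasp point in the tool frame, in mm); z points along the fingers, y is the direction in which the jaws open and shut (so a half turn about z gives the same grasp; the last joint's range is limited). The gripper opens to 85 mm and grips with 20 to 120 N. Pads are 22 mm wide; open, the fingers measure 114 mm over their backs; the gripper's body (76 mm by 85 mm) begins 54 mm behind the grasp point. The pads swing forward as they close: fully open they stand 13 mm farther back than shut.
Start: joints at [-1.369, 0.259, 1.535, -0, 1.348, -0.203], TCP at [216.63, -505.546, 231.31] pointing down, gripper open.
Joint ranges: [-3.14, 3.14], [-0.91, 2.08], [0.19, 2.58], [-1.22, 4.36], [0.22, 2.71], [-3.12, 3.12]. Speed limits (rad/s): [2.57, 2.57, 3.14, 3.14, 3.14, 3.14].

### API

Orientations are given as a unit quaternion [x, y, z, w].
In Python, from bench import arm gives the robot as it stands.
- The arm moves only by the tool send_rows, never from a script. Its argument "commands" is a list of rows, each an object with "linear": the shift along the tool's x, y, z in units of 0.25 m (1.0 is 0.25 m), a list of three; "rotation": the turn, a rotation vector about the tool's x, y, z in units of 90 degrees (1.0 is 90 degrees), a list of three. A call has 1 to 20 rows; each row shifts and turns the commanded pose from where the row before left it, along the tool's axes as they then stand; what a row does not reach is not made up. A row lasts 1/10 s, in which the tool goes at most 50 mm and 8.59 degrees, less where a joint would pass 70% of its speed; a pose out of reach is approached as far as the arm can. A call with a number of a shift or a turn outside -1 to 1 is refused whole. A call with a gripper value outside its range is refused whole. "grip" is the opening, from 0 (shut) to 1 (fully open), set as the call begins (left out, the last holds). The fingers move at their own pace and stop on an object; "newtons" is the grip in N (left out, the last holds). Time passes only in rows, so rows that do not move let the fingers close. It gives the time, the measured TCP pose, the force and the opening at its end, in the units of the state.
- arm.get_state(): the state, without advancing time (a new reading comes with each control period).
- arm.get_image(name): name is "scene" or "top" or "wrist"; returns the picture (400x640x3 uint8, red, green, blue); there is no depth.
- arm.camera_params(name): a dict with "vertical_fov" (degrees; the focal length in pixels is half the picture's height over the tangent of half this angle, whatever the lens; pixels are square), "cx", "cy" (the principal point, pixels), "k1" (the pictures are not rectified: a ray, as slopes to the right and down, at radius r is drawn at 1 + k1 r^2 times it, then the intrinsics apply), "rvec" (rotation vector, rad) and "tvec" (3), from world to camera coordinates, as OpenCV has them. Camera axes: x right, y down, z forward; pixel columns grow to the right and rows downward; lengths in mm; the calibration is good to about 2 mm. A picture is of the moment at which its call begins: read the wrist's pose just before it. camera_params takes no time and is no camera call; for the wrist camera it gives the pose at the moment of the call.
- arm.hand_in(): hands the job in, once; it reports no verdict.
The state is a dict: "time": time; "joint_pos": joint angles; "joint_vel": joint speeds; "joint_efforts": joint torques, N m; "position": TCP position; "eef_rot": TCP orientation; "wrist_force": force on the tool from outside, world axes, zero at the start; "ft_torque": the same for the moment, N m; "grip_width": opening from 0.0 (shut) to 1.0 (fully open).
Only numpy, scipy, OpenCV 4.12 (cv2) and the standard library are available. Lean on these libraries where they do the work, as an engineer would, in place of code of your own. Each camera call takes 0.05 s, during which the arm holds its last target.

### The job

In this letterpress shop, first slide the yellow chock sideways along the bench, right out of the blue ink roller's path to the green V-block. Then roll the roller along the bench by pushing its side, up the ramp and over the lip, until it lies settled in the V, square to the block and with both of its ends sticking out beyond it. Push only, with the fingers: do not pick up or carry the roller or the chock, do not roll the roller before the chock is out of the way, and leave everything else where it stands.

Things in the scene. Friction and masses are not known exactly. Their poses are not given: they have to be found in the camera images.
- vblock: Green and steel V-block fixed to the bench, 110 mm long along its x (the groove). The roller comes in along its +y over a ramp; z is up. Origin on the bench under the bottom of the V (3 mm up). Flanks slope 40 degrees; the far one ends at y = +26 mm in a stop wall 45 mm high. A roller home in the V has its axis over y = 0, 29 mm up, and falls back there if let go between lip and wall.
- foot (a point): Middle of the foot of the green ramp, on the bench, at the V-block's y = -92 mm. The ramp is 110 mm wide (x) and rises evenly from here to the lip.
- lip (a point): Middle of the V's steel lip at the top of the ramp, 16 mm above the bench, at the V-block's y = -18 mm; the lip is 4 mm wide in y. Fingers pushing the roller home must stay above it.
- roller: Hard blue ink roller on the bench, 40 mm across, 160 mm long plus steel journals 16 mm thick, 15 mm long (190 mm overall), white line along it, 0.3 to 0.6 kg, smooth, rolls freely if pushed about mid-height or lower, wedges if pressed near its top. Origin mid-length on its axis (20 mm up at the start); x is its axis, y and z turn as it rolls. Starts 230 to 270 mm before the V on the ramp side, within 0.1 rad of parallel to the groove.
- chock: Loose yellow plastic chock, 50 (x) by 30 (y) by 25 mm high, about 0.08 kg, between the roller and the ramp, about 150 mm before the V. Origin at the centre of its underside. It is out of the path when wholly beyond either end of the roller: centre 120 mm or more from the V-block's middle, measured along the V-block's x. The bench is free for 180 mm either way.
- ink_tin: low round ink tin standing upright, 66 mm across, 50 mm tall, blue band; origin at the centre of its underside. Bystander.
- ink_jar: small ink jar with black lid, upright, 50 mm across, 70 mm tall; origin at the centre of its underside. Bystander.
- stub: solid brass round standing on end, 32 mm across, 60 mm tall; origin at the centre of its underside. Bystander.
- mallet: hammer lying on the bench, handle to its own -x; origin on the bench under it. Bystander.
- brush: flat brush lying on the bench, handle to its own -x; origin on the bench under it. Bystander.
- stick: steel composing stick, a shallow tray 50 mm (x) by 200 mm (y), 17 mm high; origin at the centre of its underside. Bystander.
Things that resemble listed ones, but are neither listed nor needed, are in the scene too. Several things have the shape of the chock; the one meant has the colours described above.

How it is judged (in metres and radians):
On the way, in this order (a step that is already met when the one before it is completed fails the run):
1. the chock is out of the path while the roller is still where it lay (within 30 mm) ((x of chock in the frame of vblock above 0.12 m or x of chock in the frame of vblock below -0.12 m) and height (world z) of chock below 0.008 m and angle between chock's own z axis and vertical below 0.2 rad and distance of roller from where it was at the start of the episode below 0.03 m), for 0.1 s.
2. the roller has rolled half a turn (angle between roller's own z axis and vertical above 2.3 rad and height (world z) of roller below 0.06 m).
3. the roller has rolled on to a full turn (angle between roller's own z axis and vertical below 0.8 rad and height (world z) of roller below 0.06 m).
4. the roller lies in the V (y of roller in the frame of vblock between -0.005 and 0.005 m and z of roller in the frame of vblock between 0.024 and 0.034 m and x of roller in the frame of vblock between -0.04 and 0.04 m and angle between the x axis of roller and the x axis of vblock, either way round below 0.08 rad and linear speed of roller below 0.02 m/s), for 0.2 s.
At the end, for the whole second after the job is handed in: The roller rests still in the V: axis within 5 mm of the V's middle line and 24 to 34 mm up, its middle within 40 mm of the block's middle along the groove, within 0.08 rad of the groove; the chock is flat on the bench, centre 120 mm or more to either side of the block's middle (all of step 4 and (x of chock in the frame of vblock above 0.12 m or x of chock in the frame of vblock below -0.12 m) and height (world z) of chock below 0.008 m and angle between chock's own z axis and vertical below 0.2 rad); the robot touches nothing.
It fails at once if the roller is lifted (axis more than 60 mm up)  (height (world z) of roller above 0.06 m).
It fails at once if the chock is lifted more than 12 mm (height (world z) of chock above 0.012 m).
It fails at once if a bystander is moved by more than 20 mm (distance of any of ink_tin, ink_jar, stub, mallet, brush, stick from where it was at the start of the episode above 0.02 m).
It also fails if it takes over 54 s, if anything falls off the work surface, if the arm or the gripper's body presses on something with over 40 N, if the wrist force passes 120 N, or if a joint passes its speed limit or range.

## Working session

There is one attempt and no reset: what is moved stays moved. The work goes in short steps, Python scripts to look and compute and a tool call to move; the robot and the scene stay as the last step left them, time stands still between calls to the robot, and variables do not carry over. Pictures are saved under pics/ and viewed, and the job is handed in when it is done.

Besides the shell and the picture viewer there is one more tool, called as name([rows], argument=value, ...), one row to a line, values as JSON. send_rows: Moves the arm, as the interface text tells. Shifts and turns lie within -1 to 1; 1 stands for 0.25 m of shift or 90 degrees of turn. Its arguments: {"type":"object","properties":{"commands":{"type":"array","items":{"type":"object","properties":{"linear":{"type":"array","items":{"type":"number","minimum":-1,"maximum":1}},"rotation":{"type":"array","items":{"type":"number","minimum":-1,"maximum":1}}}}},"grip":{"type":"number"},"newtons":{"type":"number"}},"required":["commands"]}

```bash
ls; mkdir -p pics; python3 - <<'E'
from bench import arm
import cv2
s=arm.get_state(); print({k:s[k] for k in s})
print(arm.pinch_z)
for n in ("scene","top"):
    print(n,arm.camera_params(n))
    cv2.imwrite(f"pics/{n}0.png",arm.get_image(n)[:,:,::-1])
E
```

```text
pics
{'time': 0.0, 'joint_pos': array([-1.36880516e+00,  2.59345605e-01,  1.53608594e+00, -1.86324770e-05,
        1.34797687e+00, -2.02797447e-01]), 'joint_vel': array([ 8.29468702e-05, -8.85812237e-04,  7.47374491e-04, -1.15629697e-04,
        1.54532825e-03,  1.20214798e-03]), 'joint_efforts': array([ 1.97637048e-03, -4.46024537e+01, -2.90573287e+01, -5.08509322e-05,
        1.15619134e-02, -1.54104676e-06]), 'position': array([ 216.51344116, -505.02315347,  230.47213225]), 'eef_rot': array([ 9.79587274e-01,  2.01017282e-01, -8.71804937e-06, -9.07883625e-04]), 'wrist_force': array([-0.72335682, -0.29845838,  1.16152387]), 'ft_torque': array([ 0.00247072, -0.01877097, -0.04396675]), 'grip_width': 0.9995071097974961}
-18.700000000000003
scene {'vertical_fov': 42.21961771073013, 'cx': 319.35101780500236, 'cy': 198.31016353429993, 'k1': -0.0114248281973186, 'rvec': array([ 1.39638992,  2.39039911, -0.71663874]), 'tvec': array([ 233.83812469, -352.59661348, 1654.90202322])}
top {'vertical_fov': 51.38854553947046, 'cx': 310.82373032135683, 'cy': 197.63298829784574, 'k1': 0.026678494870331682, 'rvec': array([ 2.19677803, -2.17601671,  0.02505425]), 'tvec': array([  25.54129386,  507.82212288, 1387.63664426])}
```

View pics/top0.png

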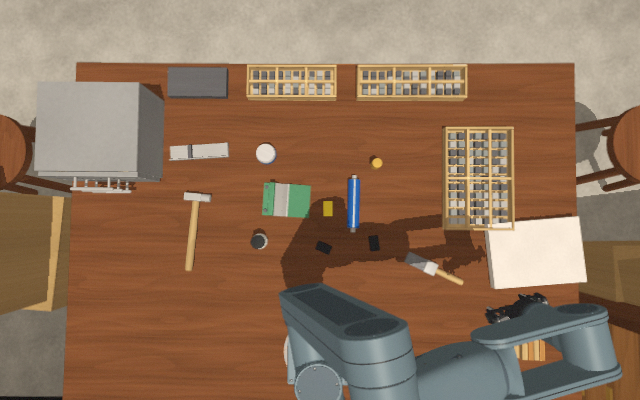

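View pics/scene0.png

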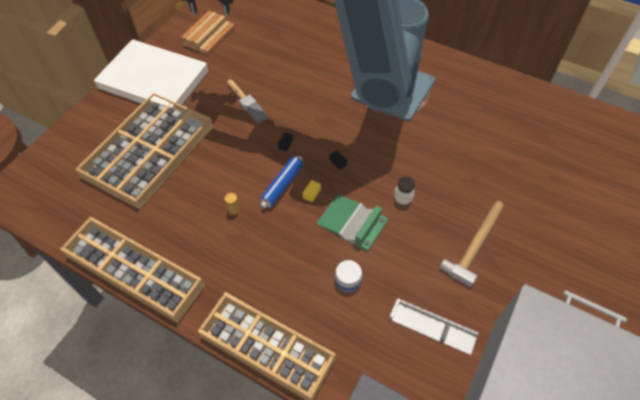

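```bash
cat > h.py <<'E'
import numpy as np, cv2
def cam(p,):
    f=200/np.tan(np.radians(p['vertical_fov']/2))
    K=np.array([[f,0,p['cx']],[0,f,p['cy']],[0,0,1.]])
    d=np.array([p['k1'],0,0,0,0.])
    R=cv2.Rodrigues(np.array(p['rvec']))[0]
    return K,d,R,np.array(p['tvec'],float)
def proj(p,pts):
    K,d,R,t=cam(p)
    return cv2.projectPoints(np.array(pts,float).reshape(-1,1,3),R,t,K,d)[0].reshape(-1,2)
def back(p,uv,z):
    K,d,R,t=cam(p)
    n=cv2.undistortPoints(np.array(uv,float).reshape(-1,1,2),K,d).reshape(-1,2)
    r=np.c_[n,np.ones(len(n))]@R
    c=-R.T@t
    s=(np.broadcast_to(z,len(n))-c[2])/r[:,2]
    return c+s[:,None]*r
E
python3 - <<'E'
import cv2
a=cv2.imread('pics/top0.png')[130:270,240:400]
cv2.imwrite('pics/top0c.png',cv2.resize(a,None,fx=4,fy=4,interpolation=cv2.INTER_CUBIC)[:560])
a=cv2.imread('pics/scene0.png')[140:270,220:420]
cv2.imwrite('pics/scene0c.png',cv2.resize(a,None,fx=4,fy=4,interpolation=cv2.INTER_CUBIC))
E
```

```text
(no output)
```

View pics/top0c.png

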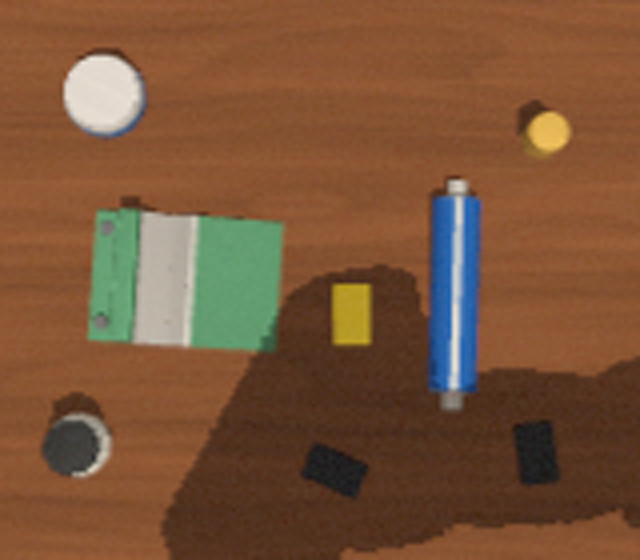

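View pics/scene0c.png

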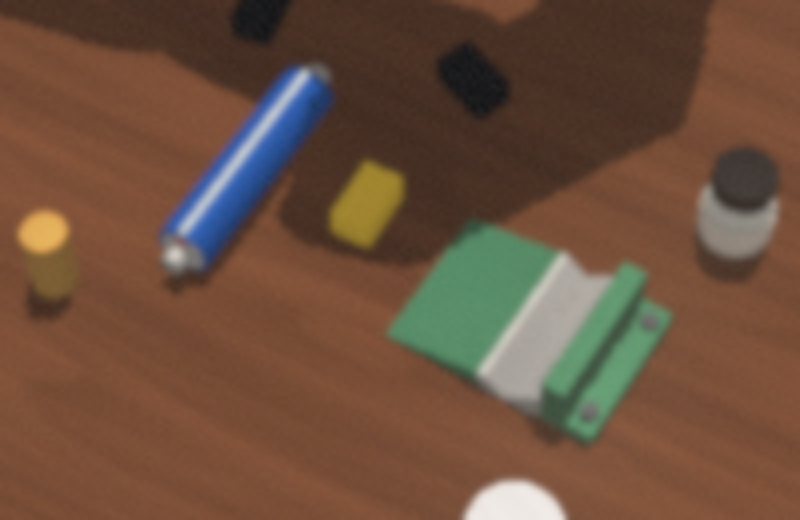

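```bash
cat > m.py <<'E'
from bench import arm
from h import *
p=arm.camera_params('top')
def B(l,z): 
    l=np.array(l,float); uv=np.c_[240+(l[:,0]+.5)/4-.5,130+(l[:,1]+.5)/4-.5]
    return back(p,uv,z)
np.set_printoptions(suppress=True,precision=1)
if __name__=='__main__':
    f=B([(284,222),(275,350)],0);print('foot',f.tolist(),f.mean(0),np.linalg.norm(f[0]-f[1]))
    l=B([(197,217),(189,347)],16);print('lip',l,l.mean(0),np.linalg.norm(l[0]-l[1]))
    c=B([(332,284),(371,284),(372,345),(333,345)],25);print('chock',c,c.mean(0))
    r=B([(458,197),(452.5,390)],20);print('rol',r,r.mean(0),np.linalg.norm(r[0]-r[1]))
    print('stub',B([(549,132)],60),'tin',B([(104,94)],50),'jar',B([(72,446)],70))
    print('blacks',B([(335,470),(536,453)],25))
    # block axes
    yv=(l.mean(0)-f.mean(0));yv[2]=0;print('dist',np.linalg.norm(yv))
    xv=f[0]-f[1]; xv2=l[0]-l[1]
    print('ang x',np.arctan2(xv[1],xv[0]),np.arctan2(xv2[1],xv2[0]),'y-90',np.arctan2(yv[1],yv[0])-np.pi/2,'roller',np.arctan2(*(r[0]-r[1])[[1,0]]))
E
python3 m.py
```

```text
foot [[550.6991260035729, 31.753127121593877, 0.0], [441.90825541516386, 38.28750444390617, 0.0]] [496.3  35.    0. ] 108.98693320932706
lip [[553.1 104.7  16. ]
 [443.7 110.   16. ]] [498.4 107.3  16. ] 109.50439760593667
chock [[497.3  -9.4  25. ]
 [497.6 -41.8  25. ]
 [446.9 -43.1  25. ]
 [446.6 -10.7  25. ]] [472.1 -26.2  25. ]
rol [[ 571.3 -114.1   20. ]
 [ 410.2 -110.4   20. ]] [ 490.8 -112.3   20. ] 161.18104490952743
stub [[ 621.2 -184.3   60. ]] tin [[651.4 180.1  50. ]] jar [[363.2 198.9  70. ]]
blacks [[ 343.1  -13.2   25. ]
 [ 359.1 -179.    25. ]]
dist 72.33954152425099
ang x -0.05999158158167877 -0.04888422543105747 y-90 -0.028969136675426777 roller -0.023185881766281842
```

send_rows([
  {"rotation":[0,0,0.086]},
  {"rotation":[0,0,0.086]},
  {"rotation":[0,0,0.086]},
  {"linear":[0.0508,-0.12,0.0328]},
  {"linear":[0.0508,-0.12,0.0328]},
  {"linear":[0.0508,-0.12,0.0328]},
  {"linear":[0.0508,-0.12,0.0328]},
  {"linear":[0.0508,-0.12,0.0328]},
  {"linear":[0.0508,-0.12,0.0328]},
  {"linear":[0.0508,-0.12,0.0328]},
  {"linear":[0.0508,-0.12,0.0328]},
  {"linear":[0.0508,-0.12,0.0328]},
  {"linear":[0.0508,-0.12,0.0328]},
  {"linear":[0.0508,-0.12,0.0328]},
  {"linear":[0.0508,-0.12,0.0328]},
  {"linear":[0.0508,-0.12,0.0328]},
  {"linear":[0.0508,-0.12,0.0328]},
  {"linear":[0.0508,-0.12,0.0328]},
  {"linear":[0.0508,-0.12,0.0328]},
], grip=0)

```text
invalid input at $.commands[0]: expected keys linear, rotation
```

send_rows([
  {"linear":[0,0,0],"rotation":[0,0,0.086]},
  {"linear":[0,0,0],"rotation":[0,0,0.086]},
  {"linear":[0,0,0],"rotation":[0,0,0.086]},
  {"linear":[0.0508,-0.12,0.0328],"rotation":[0,0,0]},
  {"linear":[0.0508,-0.12,0.0328],"rotation":[0,0,0]},
  {"linear":[0.0508,-0.12,0.0328],"rotation":[0,0,0]},
  {"linear":[0.0508,-0.12,0.0328],"rotation":[0,0,0]},
  {"linear":[0.0508,-0.12,0.0328],"rotation":[0,0,0]},
  {"linear":[0.0508,-0.12,0.0328],"rotation":[0,0,0]},
  {"linear":[0.0508,-0.12,0.0328],"rotation":[0,0,0]},
  {"linear":[0.0508,-0.12,0.0328],"rotation":[0,0,0]},
  {"linear":[0.0508,-0.12,0.0328],"rotation":[0,0,0]},
  {"linear":[0.0508,-0.12,0.0328],"rotation":[0,0,0]},
  {"linear":[0.0508,-0.12,0.0328],"rotation":[0,0,0]},
  {"linear":[0.0508,-0.12,0.0328],"rotation":[0,0,0]},
  {"linear":[0.0508,-0.12,0.0328],"rotation":[0,0,0]},
  {"linear":[0.0508,-0.12,0.0328],"rotation":[0,0,0]},
  {"linear":[0.0508,-0.12,0.0328],"rotation":[0,0,0]},
  {"linear":[0.0508,-0.12,0.0328],"rotation":[0,0,0]},
], grip=0)

```text
time: 2.0
position: [420.2, -24.2, 99.7]
eef_rot: [1.0, -0.0, -0.0, -0.0]
wrist_force: [-0.0, 0.1, 0.3]
grip_width: -0.003
```

```bash
python3 - <<'E'
from bench import arm
import cv2
from h import *
q=arm.camera_params('wrist')
im=arm.get_image('wrist')[:,:,::-1].copy()
# predicted chock top corners & block
for P in [(497.3,-9.4,25),(497.6,-41.8,25),(446.9,-43.1,25),(446.6,-10.7,25)]:
    u=proj(q,[P])[0]; print(u); cv2.circle(im,tuple(int(a) for a in u),3,(0,0,255),1)
cv2.imwrite("pics/w1.png",im)
E
```

```text
[295.51751327 106.46741207]
[340.02215741 106.02924836]
[340.34039544 174.65111592]
[298.39400133 175.04244391]
```

View pics/w1.png

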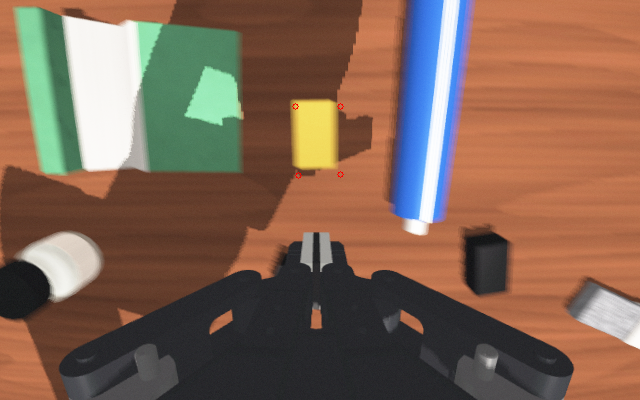

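send_rows([
  {"linear":[0,0,0.072],"rotation":[0,0,0]},
  {"linear":[0,0,0.072],"rotation":[0,0,0]},
  {"linear":[0,0,0.072],"rotation":[0,0,0]},
  {"linear":[0,0,0.072],"rotation":[0,0,0]},
  {"linear":[0,0,0.072],"rotation":[0,0,0]},
  {"linear":[0.02,0,0],"rotation":[0,0,0]},
  {"linear":[0.02,0,0],"rotation":[0,0,0]},
  {"linear":[0.02,0,0],"rotation":[0,0,0]},
  {"linear":[0.02,0,0],"rotation":[0,0,0]},
  {"linear":[0.02,0,0],"rotation":[0,0,0]},
  {"linear":[0.02,0,0],"rotation":[0,0,0]},
  {"linear":[0.03,0,0],"rotation":[0,0,0]},
  {"linear":[0.03,0,0],"rotation":[0,0,0]},
  {"linear":[0.03,0,0],"rotation":[0,0,0]},
  {"linear":[0.03,0,0],"rotation":[0,0,0]},
  {"linear":[0.03,0,0],"rotation":[0,0,0]},
])

```text
time: 3.65
position: [488.2, -25.6, 10.1]
eef_rot: [1.0, -0.0, -0.0, -0.0]
wrist_force: [-1.8, 0.1, 1.5]
grip_width: 0.001
```

```bash
python3 - <<'E'
from bench import arm
import cv2
im=arm.get_image('wrist')[:,:,::-1].copy()
cv2.imwrite("pics/w2.png",im)
E
```

```text
(no output)
```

View pics/w2.png

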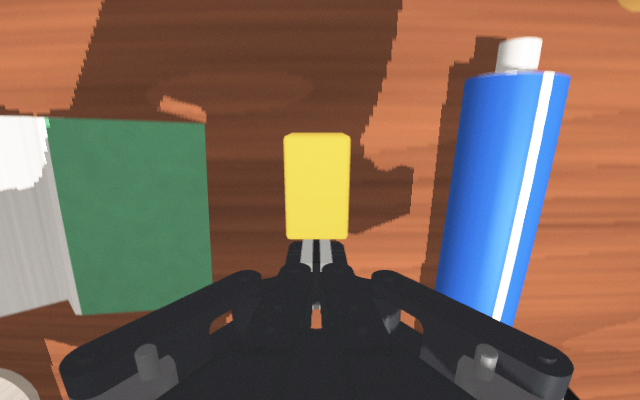

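The yellow chock (284–350, 133–240) sits square in front of the fingers and the roller is undisturbed. I'll continue the push.

send_rows([
  {"linear":[0.032,0,0],"rotation":[0,0,0]},
  {"linear":[0.032,0,0],"rotation":[0,0,0]},
  {"linear":[0.032,0,0],"rotation":[0,0,0]},
  {"linear":[0.032,0,0],"rotation":[0,0,0]},
  {"linear":[0.032,0,0],"rotation":[0,0,0]},
  {"linear":[0.032,0,0],"rotation":[0,0,0]},
  {"linear":[0.032,0,0],"rotation":[0,0,0]},
  {"linear":[0.032,0,0],"rotation":[0,0,0]},
  {"linear":[0.032,0,0],"rotation":[0,0,0]},
  {"linear":[0.032,0,0],"rotation":[0,0,0]},
  {"linear":[0.032,0,0],"rotation":[0,0,0]},
  {"linear":[0.032,0,0],"rotation":[0,0,0]},
  {"linear":[0.032,0,0],"rotation":[0,0,0]},
  {"linear":[0.024,0,0],"rotation":[0,0,0]},
  {"linear":[0,0,0],"rotation":[0,0,0]},
])

```text
time: 5.2
position: [598.7, -25.9, 10.2]
eef_rot: [1.0, -0.0, 0.001, 0.0]
wrist_force: [0.1, 0.9, -0.3]
grip_width: 0.0
```

send_rows([
  {"linear":[-0.04,0,0],"rotation":[0,0,0]},
  {"linear":[-0.04,0,0],"rotation":[0,0,0]},
  {"linear":[-0.04,0,-0.1],"rotation":[0,0,0]},
  {"linear":[-0.04,0,-0.1],"rotation":[0,0,0]},
  {"linear":[-0.04,0,-0.1],"rotation":[0,0,0]},
  {"linear":[-0.04,0,-0.1],"rotation":[0,0,0]},
])

```text
time: 5.8
position: [535.5, -25.5, 110.8]
eef_rot: [1.0, -0.0, -0.001, -0.0]
wrist_force: [0.6, 0.1, 0.2]
grip_width: 0.001
```

```bash
python3 - <<'E'
from bench import arm
import cv2
print(arm.get_state()['time'],arm.get_state()['position'])
cv2.imwrite("pics/t3.png",cv2.resize(arm.get_image('top')[100:270,220:420,::-1],None,fx=3,fy=3))
cv2.imwrite("pics/w3.png",arm.get_image('wrist')[:,:,::-1])
E
```

```text
5.8 [535.51686682 -25.48194716 110.79421563]
```

View pics/t3.png

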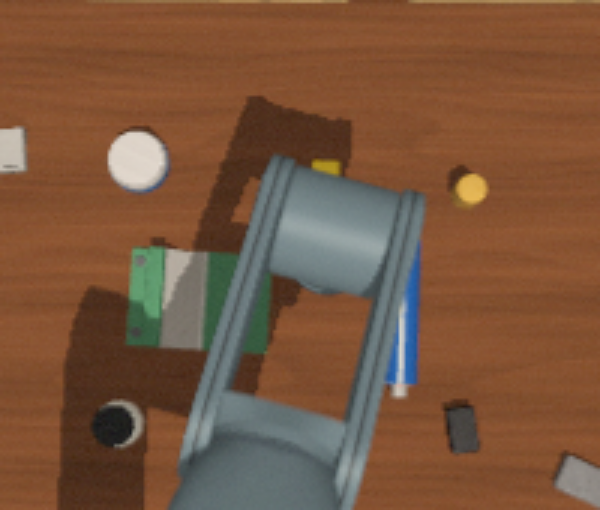

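View pics/w3.png

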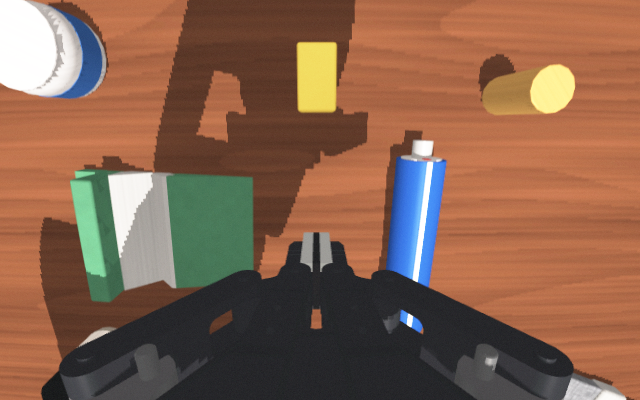

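send_rows([
  {"linear":[0,0,0],"rotation":[0,0,-0.088]},
  {"linear":[0,0,0],"rotation":[0,0,-0.088]},
  {"linear":[0,0,0],"rotation":[0,0,-0.088]},
  {"linear":[0,0,0],"rotation":[0,0,-0.088]},
  {"linear":[0,0,0],"rotation":[0,0,-0.088]},
  {"linear":[0,0,0],"rotation":[0,0,-0.088]},
  {"linear":[0,0,0],"rotation":[0,0,-0.088]},
  {"linear":[0,0,0],"rotation":[0,0,-0.088]},
  {"linear":[0,0,0],"rotation":[0,0,-0.088]},
  {"linear":[0,0,0],"rotation":[0,0,-0.088]},
  {"linear":[0,0,0],"rotation":[0,0,-0.088]},
  {"linear":[-0.115,-0.0323,0],"rotation":[0,0,0]},
  {"linear":[-0.115,-0.0323,0],"rotation":[0,0,0]},
  {"linear":[-0.115,-0.0323,0],"rotation":[0,0,0]},
  {"linear":[-0.115,-0.0323,0],"rotation":[0,0,0]},
  {"linear":[-0.115,-0.0323,0],"rotation":[0,0,0]},
  {"linear":[0,0,0],"rotation":[0,0,0]},
], grip=1)

```text
time: 7.6
position: [488.2, -169.8, 109.2]
eef_rot: [0.726, 0.688, -0.001, -0.0]
wrist_force: [0.5, -0.1, -0.5]
grip_width: 0.995
```

```bash
python3 - <<'E'
from bench import arm
import cv2
from h import *
s=arm.get_state();print(s['time'],s['position'],s['eef_rot'],s['joint_pos'],s['grip_width'])
q=arm.camera_params('wrist')
im=arm.get_image('wrist')[:,:,::-1].copy()
pts=[(571.3,-114.1,20),(410.2,-110.4,20),(550.7,31.7,0),(441.9,38.3,0)]
for u in proj(q,pts): print(u); cv2.circle(im,tuple(int(a) for a in u),4,(0,0,255),1)
cv2.imwrite("pics/w4.png",im)
E
```

```text
7.6 [ 488.23368744 -169.79313118  109.21570157] [ 7.25997240e-01  6.87697288e-01 -6.18450917e-04 -2.56769177e-04] [-5.49967123e-01  3.18118694e-01  1.77860081e+00 -1.22650194e-03
  1.04569041e+00 -4.95180892e-01] 0.9950295289000208
[416.32965669 129.74363325]
[214.3580381  136.14802313]
[384.36267582 -66.89600879]
[239.26703173 -67.64780203]
```

View pics/w4.png

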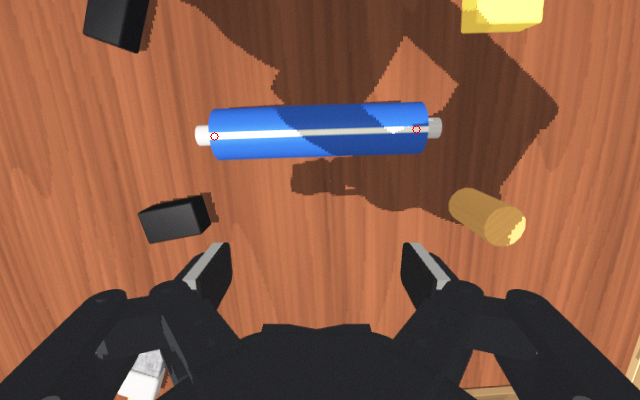

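send_rows([
  {"linear":[0,0,0.073],"rotation":[0,0,0]},
  {"linear":[0,0,0.073],"rotation":[0,0,0]},
  {"linear":[0,0,0.073],"rotation":[0,0,0]},
  {"linear":[0,0,0.073],"rotation":[0,0,0]},
  {"linear":[0,0,0.073],"rotation":[0,0,0]},
  {"linear":[0,0,0.071],"rotation":[0,0,0]},
  {"linear":[0.02,0,0],"rotation":[0,0,0]},
  {"linear":[0.02,0,0],"rotation":[0,0,0]},
  {"linear":[0.02,0,0],"rotation":[0,0,0]},
  {"linear":[0.016,0,0],"rotation":[0,0,0]},
  {"linear":[0.016,0,0],"rotation":[0,0,0]},
  {"linear":[0.016,0,0],"rotation":[0,0,0]},
  {"linear":[0.016,0,0],"rotation":[0,0,0]},
  {"linear":[0.016,0,0],"rotation":[0,0,0]},
  {"linear":[0.016,0,0],"rotation":[0,0,0]},
])

```text
time: 9.15
position: [491.9, -128.0, 1.1]
eef_rot: [0.725, 0.689, 0.0, 0.0]
wrist_force: [-0.3, 0.5, 0.9]
grip_width: 1.002
```

```bash
python3 - <<'E'
from bench import arm
import cv2
s=arm.get_state();print(s['time'],s['position'],s['wrist_force'])
cv2.imwrite("pics/w5.png",arm.get_image('wrist')[:,:,::-1])
E
```

```text
9.15 [ 491.92156738 -127.98759586    1.11993388] [-0.33555106  0.45657641  0.91924298]
```

View pics/w5.png

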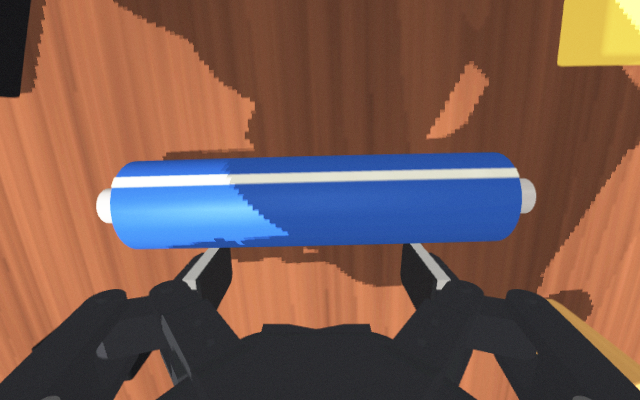

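send_rows([
  {"linear":[0.018,0,0],"rotation":[0,0,0]},
  {"linear":[0.022,0,0],"rotation":[0,0,0]},
  {"linear":[0.024,0,0],"rotation":[0,0,0]},
  {"linear":[0.024,0,0],"rotation":[0,0,0]},
  {"linear":[0.024,0,0],"rotation":[0,0,0]},
  {"linear":[0.024,0,0],"rotation":[0,0,0]},
  {"linear":[0.024,0,0],"rotation":[0,0,0]},
  {"linear":[0.024,0,0],"rotation":[0,0,0]},
  {"linear":[0.024,0,0],"rotation":[0,0,0]},
  {"linear":[0.024,0,0],"rotation":[0,0,0]},
  {"linear":[0.024,0,0],"rotation":[0,0,0]},
  {"linear":[0.024,0,0],"rotation":[0,0,0]},
  {"linear":[0.024,0,0],"rotation":[0,0,0]},
  {"linear":[0.024,0,0],"rotation":[0,0,0]},
  {"linear":[0.024,0,0],"rotation":[0,0,0]},
])

```text
time: 10.7
position: [496.4, -39.9, 1.1]
eef_rot: [0.725, 0.689, -0.0, -0.0]
wrist_force: [0.1, 0.5, 0.2]
grip_width: 0.999
```

```bash
python3 - <<'E'
from bench import arm
import cv2
s=arm.get_state();print(s['time'],s['position'],s['wrist_force'])
cv2.imwrite("pics/w6.png",arm.get_image('wrist')[:,:,::-1])
E
```

```text
10.7 [496.38548035 -39.87689371   1.10369823] [0.10435533 0.47806946 0.20188708]
```

View pics/w6.png

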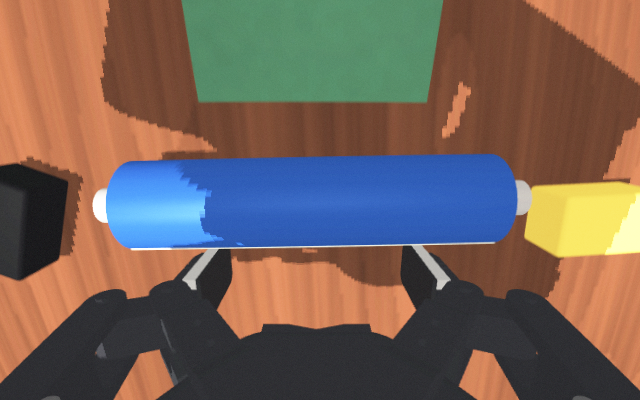

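```bash
python3 - <<'E'
from bench import arm
import cv2
from h import *
np.set_printoptions(suppress=True,precision=1)
q=arm.camera_params('wrist')
print('foot',back(q,[(198,102),(428,102)],0))
print('journals',back(q,[(94,206),(531,198)],20))
print('chock bottom near corner',back(q,[(567,256)],0),back(q,[(527,232)],0),'top',back(q,[(562,191),(530,188)],25))
im=cv2.imread('pics/w6.png')
cv2.imwrite('pics/w6c.png',cv2.resize(im[150:290,480:640],None,fx=4,fy=4))
E
```

```text
foot [[443.4  39.5   0. ]
 [554.4  33.9   0. ]]
journals [[395.   -4.6  20. ]
 [596.9 -10.9  20. ]]
chock bottom near corner [[639.7 -52.9   0. ]] [[613.3 -36.6   0. ]] top [[606.9  -6.8  25. ]
 [591.9  -4.7  25. ]]
```

View pics/w6c.png

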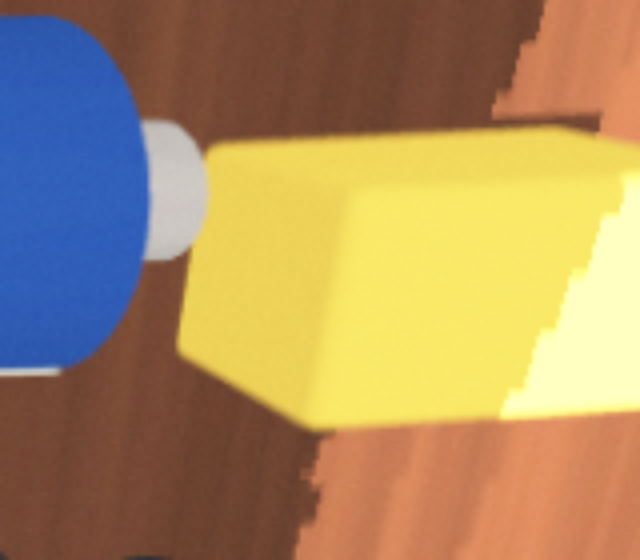

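```bash
python3 - <<'E'
from bench import arm
from h import *
np.set_printoptions(suppress=True,precision=1)
q=arm.camera_params('wrist')
b=back(q,[(532,186),(525,237)],0);t=back(q,[(567,196),(557,257)],25)
print(b,t)
E
```

```text
[[612.1 -10.5   0. ]
 [612.6 -39.5   0. ]] [[609.7  -9.2  25. ]
 [610.5 -39.1  25. ]]
```

send_rows([
  {"linear":[0.022,0,0],"rotation":[0,0,0]},
  {"linear":[0.024,0,0],"rotation":[0,0,0]},
  {"linear":[0.024,0,0],"rotation":[0,0,0]},
  {"linear":[0.024,0,0],"rotation":[0,0,0]},
  {"linear":[0.024,0,0],"rotation":[0,0,0]},
  {"linear":[0.024,0,0],"rotation":[0,0,0]},
  {"linear":[0.02,0,-0.0044],"rotation":[0,0,0]},
  {"linear":[0.02,0,-0.0044],"rotation":[0,0,0]},
  {"linear":[0.02,0,-0.0044],"rotation":[0,0,0]},
  {"linear":[0.02,0,-0.0044],"rotation":[0,0,0]},
  {"linear":[0.02,0,-0.0044],"rotation":[0,0,0]},
  {"linear":[0.02,0,-0.0044],"rotation":[0,0,0]},
])

```text
time: 11.95
position: [499.8, 25.3, 7.9]
eef_rot: [0.725, 0.689, 0.0, 0.0]
wrist_force: [0.6, -4.2, 1.2]
grip_width: 1.003
```

```bash
python3 - <<'E'
from bench import arm
import cv2
s=arm.get_state();print(s['time'],s['position'],s['wrist_force'])
cv2.imwrite("pics/w7.png",arm.get_image('wrist')[:,:,::-1])
E
```

```text
11.95 [499.84693203  25.26671892   7.93586154] [ 0.61323523 -4.22413052  1.19346418]
```

View pics/w7.png

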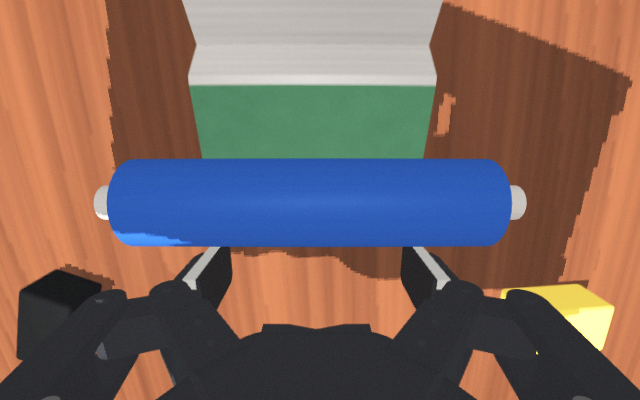

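send_rows([
  {"linear":[0.02,0,-0.0024],"rotation":[0,0,0]},
  {"linear":[0.02,0,-0.0024],"rotation":[0,0,0]},
  {"linear":[0.02,0,-0.0024],"rotation":[0,0,0]},
  {"linear":[0.02,0,-0.0024],"rotation":[0,0,0]},
  {"linear":[0.02,0,-0.0024],"rotation":[0,0,0]},
  {"linear":[0.02,0,-0.0024],"rotation":[0,0,0]},
  {"linear":[0.02,0,-0.0024],"rotation":[0,0,0]},
  {"linear":[0.014,0,-0.002],"rotation":[0,0,0]},
  {"linear":[0.014,0,-0.002],"rotation":[0,0,0]},
  {"linear":[0.014,0,-0.002],"rotation":[0,0,0]},
  {"linear":[0.012,0,-0.002],"rotation":[0,0,0]},
  {"linear":[0.012,0,0],"rotation":[0,0,0]},
  {"linear":[0.012,0,0],"rotation":[0,0,0]},
])

```text
time: 13.3
position: [502.2, 80.1, 13.7]
eef_rot: [0.725, 0.689, 0.0, -0.0]
wrist_force: [-0.4, -0.1, -0.5]
grip_width: 1.001
```

```bash
python3 - <<'E'
from bench import arm
import cv2
s=arm.get_state();print(s['time'],s['position'],s['wrist_force'])
cv2.imwrite("pics/w8.png",arm.get_image('wrist')[:,:,::-1])
E
```

```text
13.3 [502.21048902  80.12992006  13.72222971] [-0.42093884 -0.07935357 -0.54866242]
```

View pics/w8.png

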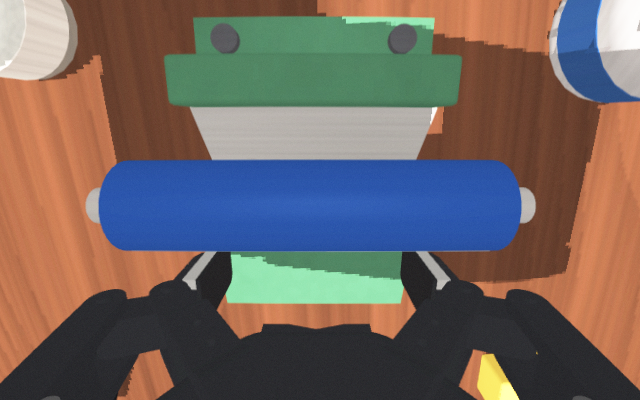

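send_rows([
  {"linear":[0.012,0,-0.002],"rotation":[0,0,0]},
  {"linear":[0.012,0,-0.002],"rotation":[0,0,0]},
  {"linear":[0.012,0,0],"rotation":[0,0,0]},
  {"linear":[0,0,0],"rotation":[0,0,0]},
  {"linear":[0,0,0],"rotation":[0,0,0]},
])

```text
time: 13.85
position: [502.9, 88.6, 14.9]
eef_rot: [0.725, 0.689, -0.0, -0.0]
wrist_force: [0.8, 0.1, 0.4]
grip_width: 0.999
```

```bash
python3 - <<'E'
from bench import arm
import cv2
s=arm.get_state();print(s['time'],s['position'],s['wrist_force'])
cv2.imwrite("pics/w9.png",arm.get_image('wrist')[:,:,::-1])
E
```

```text
13.85 [502.87790376  88.5546177   14.89533577] [0.82925022 0.11387544 0.44386596]
```

View pics/w9.png

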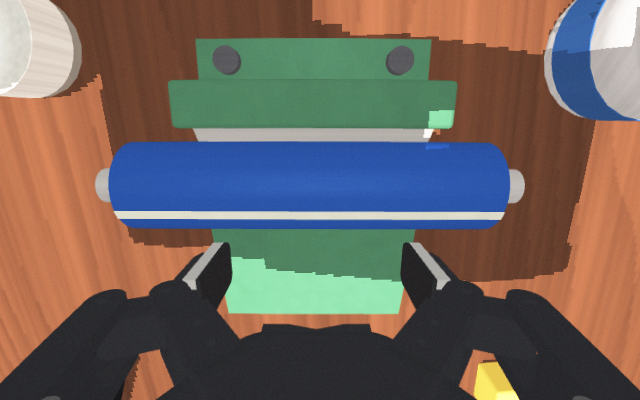

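The roller dropped into the V (blue 109–510, rows 142–229), clear of the fingers. I'll retreat, then verify.

send_rows([
  {"linear":[-0.04,0,0],"rotation":[0,0,0]},
  {"linear":[-0.06,0,-0.05],"rotation":[0,0,0]},
  {"linear":[-0.06,0,-0.12],"rotation":[0,0,0]},
  {"linear":[-0.06,0,-0.12],"rotation":[0,0,0]},
  {"linear":[-0.1,0,-0.12],"rotation":[0,0,0]},
  {"linear":[-0.15,0,-0.1],"rotation":[0,0,0]},
  {"linear":[-0.15,0,0],"rotation":[0,0,0]},
  {"linear":[-0.15,0,0],"rotation":[0,0,0]},
  {"linear":[-0.15,0,0],"rotation":[0,0,0]},
  {"linear":[-0.15,0,0],"rotation":[0,0,0]},
  {"linear":[-0.15,0,0],"rotation":[0,0,0]},
  {"linear":[0,0,0],"rotation":[0,0,0]},
])

```text
time: 15.1
position: [487.0, -221.6, 142.5]
eef_rot: [0.726, 0.687, -0.001, 0.001]
wrist_force: [0.6, 0.1, 1.6]
grip_width: 0.999
```

```bash
python3 - <<'E'
from bench import arm
import cv2
s=arm.get_state();print(s['time'],s['position'],s['wrist_force'])
a=arm.get_image('top')[130:270,240:400,::-1]
cv2.imwrite("pics/t10.png",cv2.resize(a,None,fx=4,fy=4,interpolation=cv2.INTER_CUBIC))
E
```

```text
15.1 [ 487.03517111 -221.56600397  142.50638456] [0.60475393 0.14599972 1.56738443]
```

View pics/t10.png

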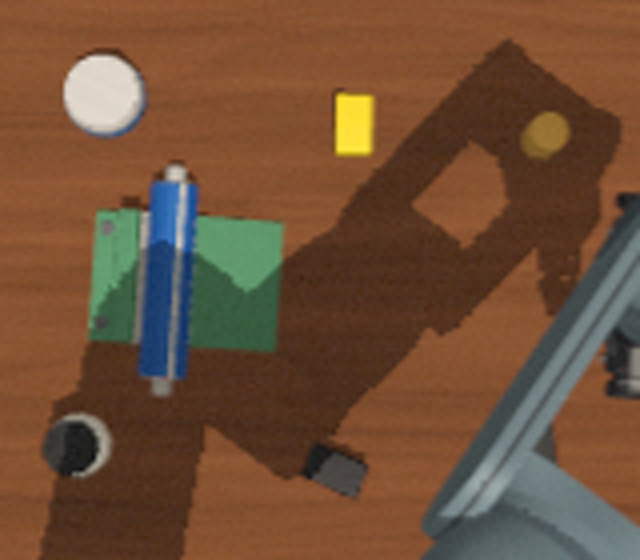

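```bash
python3 - <<'E'
from m import *
r=B([(174,182),(163,378)],29);print(r,r.mean(0),np.linalg.norm(r[0]-r[1]),np.arctan2(*(r[0]-r[1])[[1,0]]))
c=B([(335,94),(374,94),(373,156),(334,155)],25).mean(0);print(c)
a=-.053;X=np.array([np.cos(a),np.sin(a),0]);Y=np.array([-np.sin(a),np.cos(a),0])
o=(B([(284,222),(275,350)],0).mean(0)+92*Y + B([(197,217),(189,347)],16).mean(0)+18*Y)/2;print(o)
for p_ in (r.mean(0),c): print((p_-o)@X,(p_-o)@Y)
print('stub',B([(549,132)],60),'tin',B([(104,94)],50))
E
```

```text
[[581.2 123.2  29. ]
 [417.8 130.2  29. ]] [499.5 126.7  29. ] 163.5631409422894 -0.04280677590637415
[630.8 -26.6  25. ]
[500.3 126.1   8. ]
-0.8122911313851228 0.6022574917513102
138.4679703637659 -145.5713761305347
stub [[ 621.2 -184.3   60. ]] tin [[651.4 180.1  50. ]]
```

```bash
python3 -c "
from bench import arm
print(arm.hand_in())"
```

```text
the job is handed in; nothing more can be done
None
```

I pushed the yellow chock out of the path with the shut fingers. Then I rolled the roller along the bench, up the ramp and over the lip with the open fingers, and it dropped into the V. I backed off and handed in at about 15 s of the 54 s allowed; no verdict was reported.

**Last checks, from the top camera:**
- **Roller:** its middle is about 1 mm from the block's middle both along and across the groove, within about 0.01 rad of square, with both ends sticking out beyond the block. I took its height as 29 mm rather than measuring it.
- **Chock:** flat on the bench, 138 mm to the side of the block's middle. The wrist camera had given about 143 mm; both are past the 120 mm needed.
- **Bystanders:** the tin, jar and stub look unmoved. I did not check the mallet, brush and stick after the moves, but the fingers never worked near them.
- **Robot:** it ended about 140 mm above the bench and well back from the V, touching nothing. The largest wrist force I read was about 4 N.

No check failed. The two cameras disagreed by 2 to 5 mm throughout, which is inside the tolerances.

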